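Pump up the vacuum hold-down and shut its valve

ROBOT

A 7-joint arm with a two-finger parallel gripper is mounted at the origin on the work surface. World frame = base frame: x ahead of the robot, y to its left, z up, the work surface at z = 0. Lengths are in mm, angles in degrees, forces in N, time in s.
With the tool pointing down it reaches from about 350 to 900 mm from the base axis. Payload 19.9 kg.
Tool frame: the origin (TCP) lies between the finger pads; the fingertips stand 14 mm ahead of it and the grasp point (between the pads) lies 5 mm behind it; z points along the fingers, y is the line along which they close (so a half turn about z gives the same grasp; the last joint's range is limited). The gripper opens to 94 mm and grips with 3 to 60 N. Pads are 16 mm wide; open, the fingers measure 119 mm over their backs; the gripper's body (75 mm by 177 mm) begins 78 mm behind the grasp point.
Start: joints at [69.357, 23.915, -0.59, 92.452, 0.269, 63.638, -3.037], TCP at [195.886, -593.489, 219.425] pointing down, gripper open.
Joint ranges: [-161.28, 161.28], [-22.2, 115.67], [-73.04, 71.86], [3.21, 147.25], [-68.34, 248.33], [10.77, 114.83], [-161.83, 161.83]. Speed limits (degrees/s): [108.29, 108.29, 136.94, 136.94, 172.46, 172.46, 172.46].

INTERFACE

Orientations are given as [roll, pitch, yaw] about the fixed x, y, z axes, in that order (R = Rz(yaw) Ry(pitch) Rx(roll)).
In Python, from bench import arm gives the robot as it stands. The module is installed in compiled form; this text tells all that it offers.
- The arm moves only by the tool drive_tool, never from a script. Its argument "series" is a list of rows, each a list of 7 numbers: the opening in per cent of the stroke, from 0 (shut) to 100 (fully open), then the shift along the tool's x, y, z in mm, then the turn, a rotation vector about the tool's x, y, z in rad. A call has 1 to 20 rows; each row shifts and turns the commanded pose from where the row before left it, along the tool's axes as they then stand; what a row does not reach is not made up. A row lasts 1/10 s, in which the tool goes at most 50 mm and 8.59 degrees, less where a joint would pass 70% of its speed; a pose out of reach is approached as far as the arm can. A call with a gripper value outside its range is refused whole. The fingers move at their own pace and stop on an object; "squeeze" is the grip in N (left out, the last holds). Time passes only in rows, so rows that do not move let the fingers close. It gives the time, the measured TCP pose, the force, the opening and the grip force at its end, in the units of the state.
- arm.get_state(): the state, without advancing time (a new reading comes with each control period).
- arm.capture(name): name is "scene" or "top" or "wrist"; returns a dict with "frame" (400x640x3 uint8, red, green, blue), "depth" (400x640 float32, mm along the optical axis (not along the pixel's ray), 0 where there is no reading), "fovy" (degrees; the focal length in pixels is half the picture's height over the tangent of half this angle, whatever the lens; pixels are square), "cx", "cy" (the principal point, pixels), "R" (3x3) and "t" (3): a world point X has camera coordinates R X + t; the wrist camera has in their place "mount" (4x4, takes a point from camera to tool coordinates, whose origin is the TCP and whose axes are the flange's). Camera axes: x right, y down, z forward; pixel columns grow to the right and rows downward; lengths in mm; the calibration is good to about 2 mm. A picture is of the moment at which its call begins: read the wrist's pose just before it.
- arm.finish_job(): hands the job in; it is judged then, once.
The state is a dict: "clock": time; "joint_positions": joint angles; "dq": joint speeds; "tau": joint torques, N m; "eef_pos": TCP position; "orientation": TCP orientation; "wrist_force": force on the tool from outside, world axes, zero at the start; "torque": the same for the moment, N m; "grip_width": finger opening in mm; "gripper_force": force on a finger pad.
Only numpy, scipy, OpenCV 4.12 (cv2) and the standard library are available. Lean on these libraries where they do the work, as an engineer would, in place of code of your own. Each camera call takes 0.05 s, during which the arm holds its last target. There are 200 camera calls.

TASK

With the gripper's fingers closed, press the hand pump's plunger knob right down and let it rise again, over and over, until the indicator pin beside it stands fully out. Only then push the valve block's lever, from the side, a quarter turn counter-clockwise (seen from above) until it is against its stop. Use the fingertips only: do not grip or straddle the knob or the lever, do not touch the pin, and leave every other thing on the plate where it is.

Things in the scene. Friction and masses are not known exactly. Their poses are not given: they have to be found in the camera images.
- pump: The hand pump, fixed on a stainless plate whose top is 12 mm above the table. Dark flange 90 x 150 x 10 mm carrying, at one end, a round aluminium barrel (62 mm wide, 60 mm high) with the black plunger knob over it and, at the other end, a square black turret (42 mm, 58 mm high, 60 with its collar) with the steel indicator pin. Origin: centre of the flange's underside, on the plate. z up; the plunger axis stands at y = +38 mm, the pin axis at y = -47 mm.
- plunger_knob: Round black knob on the plunger, 48 mm across, 14 mm thick, flat on top. Origin: centre of its top face; 114 mm above the table when up, 90 mm when pressed right down. z up.
- plunger (a joint): Travel of the plunger in m: 0 = up (the spring returns it there), 0.024 = pressed right down on its stop. The spring takes about 5 N at the top and 12 N at the bottom, 1 to 2 N more while it moves the pin. A stroke counts only if pressed to the bottom and then let rise to the top.
- pin_head: Head of the steel indicator pin, a disc 16 mm across, 5 mm thick, on a 10 mm pin. Origin: centre of its top face; 7 mm above the turret's collar when the pin is in, 47 mm above the collar (119 mm above the table, 5 mm higher than the top of the risen knob) when fully out. z up. Not to be touched.
- pin (a joint): How far the indicator pin is out, in m: starts at 0 to 0.014; fully out is 0.040 (it may settle back 1 mm). Each full stroke of the plunger moves it out about 10 mm (the first one 4 to 14 mm) and it stays where it is left; 3 or 4 strokes are needed, and more do no harm: once fully out it goes no further.
- valve_block: Black block 100 (x) x 130 (y) x 45 mm with brass ports, fixed on the plate, carrying the valve lever on a hub at its centre. Origin: centre of its underside, on the plate. z up; the hub's axis is its z axis.
- valve_lever: Flat steel lever, 12 mm thick sideways, 20 mm high (its mid-height 79 mm above the table, its underside 12 mm above the block's top), reaching from the hub to 93 mm from the hub's axis, with a round end 16 mm across. Origin: on the hub's axis at the lever's mid-height. x points out along the lever, z up.
- valve (a joint): Angle of the lever in rad, growing counter-clockwise seen from above: 0 = pointing along the block's -y (open), 1.571 = along the block's +x (shut, against its stop). Starts at 0 to 0.25. Stiff: it stays where it is left; about 1 N at 60 mm from the axis turns it.
- probe_a: Bystander: probe holder, black square base 48 mm, 92 mm high. Origin under its centre.
- probe_b: Bystander: another probe holder, the same.
- puck: Bystander: steel hold-down weight, 44 mm across, 32 mm high. Origin under its centre.
- tin: Bystander: small aluminium tin, 52 mm across, 36 mm high. Origin under its centre.
- jar: Bystander: amber jar with a black cap, 52 mm across, 75 mm high. Origin under its centre.
- driver: Bystander: screwdriver lying down, 150 mm long. Origin under its centre.
- board: Bystander: green circuit board lying flat, 60 x 95 mm. Origin under its centre.

How it is judged (in metres and radians):
On the way, in this order (a step that is already met when the one before it is completed fails the run):
1. the indicator pin is fully out and the plunger has risen again (value of joint pin above 0.037 m and value of joint plunger below 0.004 m), for 0.1 s.
2. the valve lever is against its shut stop (value of joint valve above 1.45 rad), for 0.2 s.
At the end, for the whole second after the job is handed in: The pin is at least 37 mm out (of 40), the plunger is up (within 4 mm), the lever is within 7 degrees of its shut stop, and all is at rest (all of step 1 and value of joint valve above 1.45 rad and velocity of joint valve between -0.05 and 0.05 rad/s and linear speed of each of probe_a, probe_b, puck, tin, jar, driver, board below 0.02 m/s); the robot touches nothing.
It fails at once if the lever is pushed before the pin is fully out (value of joint valve above 0.5 rad and not (value of joint pin above 0.037 m)).
It fails at once if the indicator pin is touched (contact force between any of the fingers, the arm and pin_head above 0.5 N).
It fails at once if the plunger knob is gripped or straddled by the fingers (contact force between the fingers and plunger_knob above 0.5 N and horizontal distance between the grasp point and plunger_knob below 0.02 m and z of the grasp point in the frame of plunger_knob below 0.004 m).
It fails at once if the lever is gripped or straddled by the fingers (contact force between the fingers and valve_lever above 0.5 N and z of the grasp point in the frame of valve_lever below 0.02 m and x of the grasp point in the frame of valve_lever between 0.01 and 0.095 m and y of the grasp point in the frame of valve_lever between -0.006 and 0.006 m).
It fails at once if another thing on the plate is moved more than 20 mm or lifted (distance of any of probe_a, probe_b, puck, tin, jar, driver, board from where it was at the start of the episode above 0.02 m).
It also fails if it takes over 58 s, if anything falls off the work surface, if the arm or the gripper's body presses on something with over 40 N, if the wrist force passes 120 N, or if a joint passes its speed limit or range.

## Working session

There is one attempt and no reset: what is moved stays moved. The work goes in short steps, Python scripts to look and compute and a tool call to move; the robot and the scene stay as the last step left them, time stands still between calls to the robot, and variables do not carry over. Pictures are saved under pics/ and viewed, at most 10 in all, crops included, and the job is handed in when it is done.

Besides the shell and the picture viewer there is one more tool, called as name([rows], argument=value, ...), one row to a line, values as JSON. drive_tool: Moves the arm, as the interface text tells. Its arguments: {"type":"object","properties":{"series":{"type":"array","items":{"type":"array","items":{"type":"number"}}},"squeeze":{"type":"number"}},"required":["series"]}

```bash
mkdir -p pics; cat > h.py <<'E'
import numpy as np,cv2,pickle
from bench import arm
def snap(n,f):
    s=arm.get_state();d=arm.capture(n);d['s']=s
    cv2.imwrite(f'pics/{f}.png',d['frame'][:,:,::-1]);pickle.dump(d,open(f'{f}.pkl','wb'));return d
def load(f): return pickle.load(open(f'{f}.pkl','rb'))
def ray(d,u,v):
    f=200/np.tan(np.radians(d['fovy'])/2)
    c=np.array([(u-d['cx'])/f,(v-d['cy'])/f,1.]);R=np.array(d['R']);t=np.array(d['t'])
    return -R.T@t,R.T@c
def world(d,u,v,w=1):
    p=d['depth'][v-w:v+w+1,u-w:u+w+1];z=np.median(p[p>0]) if (p>0).any() else np.nan
    o,r=ray(d,u,v);return o+r*z
def atz(d,u,v,z):
    o,r=ray(d,u,v);return o+r*(z-o[2])/r[2]
E
python3 - <<'E'
from h import *
for n in('scene','top'):
    d=snap(n,n+'1');print(n,d['fovy'],d['cx'],d['cy'],np.round(d['R'],3).tolist(),np.round(d['t'],1))
s=arm.get_state();print(s['clock'],s['eef_pos'],s['orientation'],s['grip_width'])
E
```

```text
scene 46.24301901907849 315.6809125280375 207.7401839268224 [[-0.691, 0.722, -0.017], [0.516, 0.477, -0.712], [-0.506, -0.501, -0.702]] [ 402.2 -231.7 1596.1]
top 54.85241077989885 322.0771675718574 201.80022782564293 [[0.021, -1.0, -0.012], [-0.992, -0.019, -0.124], [0.124, 0.014, -0.992]] [-12.2 592.1 937.9]
0.1 [ 195.7682405  -593.20747004  218.89624072] [-1.79937259e+02  5.81137174e-03  1.82637001e+01] 94.00114789316933
```

View pics/top1.png

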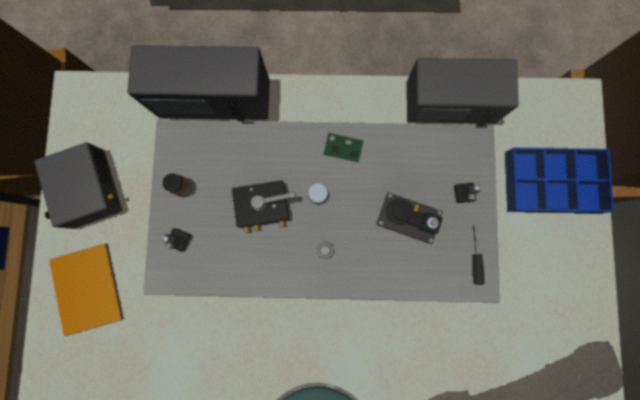

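View pics/scene1.png

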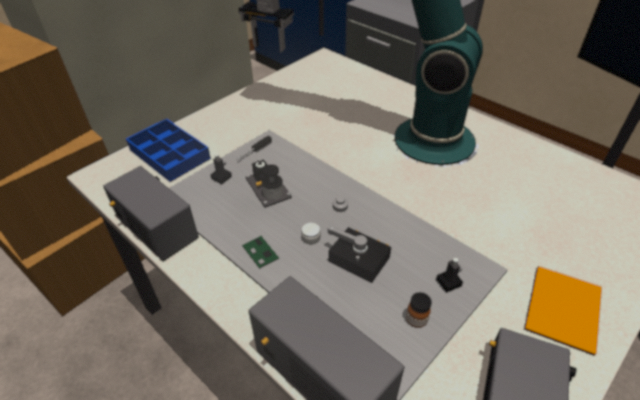

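The top view shows the pump at about (410,217), with the knob at (400,210) and the pin at (432,223). The valve hub is at (258,202) and the lever tip at (298,198), with the tin next to it at (318,193). I'll enlarge this area.

```bash
python3 - <<'E'
from h import *
d=load('top1');im=d['frame'][:,:,::-1]
a=cv2.resize(im[175:250,225:335],None,fx=7,fy=7,interpolation=cv2.INTER_CUBIC)[:, :770]
b=cv2.resize(im[185:250,370:480],None,fx=7,fy=7,interpolation=cv2.INTER_CUBIC)
a=a[:, :770];o=np.vstack([cv2.resize(a,(440,300)),cv2.resize(b,(440,260))])
cv2.imwrite('pics/c1.png',o)
for n,u,v in [('hub',258,202),('levtip',297,198),('tin',318,193),('knob',400,210),('pin',432,223),('puck',325,251),('probeA',467,193),('probeB',178,240),('jar',175,184)]:
    print(n,np.round(world(d,u,v),1))
E
```

```text
hub [582.2 152.2  90. ]
levtip [604.1  65.4  11.4]
tin [613.   10.2  46.7]
knob [ 567.  -182.4  113.5]
pin [ 540.2 -262.5   88.8]
puck [469.  -10.2  43.7]
probeA [ 617.1 -355.1   66. ]
probeB [488.3 350.1  60. ]
jar [622.7 356.4  86.1]
```

View pics/c1.png

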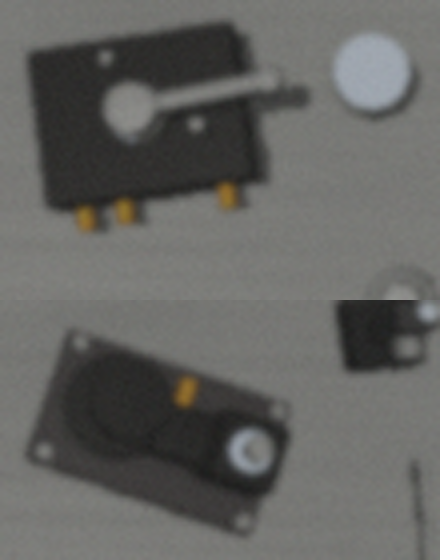

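```bash
python3 - <<'E'
from h import *
d=load('top1')
A=lambda x,y,z:atz(d,225+x/4,175+y/4,z)
B=lambda x,y,z:atz(d,370+x/4,185+(y-300)/4,z)
k=B(133,398,114);p=B(252,451,88.8)
sc=[B(*q,24) for q in[(80,344),(280,410),(244,521),(44,451)]];c=np.mean(sc,0)
print('knob',k.round(1),'pin',p.round(1),'dist',np.hypot(*(k-p)[:2]),'flange c',c.round(1))
y=(k-p)[:2];print('pump +y dir',np.degrees(np.arctan2(y[1],y[0])), 'flange dir',np.degrees(np.arctan2(*(sc[0]+sc[3]-sc[1]-sc[2])[[1,0]])))
u=y/np.hypot(*y);print('knob from flange',c[:2]+38*u,'pin',c[:2]-47*u)
h=A(130,107,90);t=A(278,76,89);print('hub',h.round(1),'tip',t.round(1),np.hypot(*(t-h)[:2]),np.degrees(np.arctan2(*(t-h)[[1,0]])))
bc=[A(*q,57) for q in[(30,52),(233,24),(258,182),(50,207)]];print('block c',np.mean(bc,0).round(1),[np.linalg.norm(bc[i]-bc[i-1]).round() for i in range(4)])
m=bc[1]+bc[2]-bc[0]-bc[3];print('block -y dir',np.degrees(np.arctan2(m[1],m[0])))
# depth check of knob
for q in [(398,208),(402,210),(406,212),(402,206)]:print(q,world(d,*q,0).round(1))
s=load('scene1');f=200/np.tan(np.radians(s['fovy'])/2)
for n,X in(('knob',k),('pin',p),('hub',h),('tip',t)):
  c_=np.array(s['R'])@X+s['t'];print(n,(c_[:2]/c_[2]*f+[s['cx'],s['cy']]).round(1))
im=s['frame'][:,:,::-1];cv2.imwrite('pics/c2.png',np.hstack([cv2.resize(im[150:210,240:300],(390,390),interpolation=2),cv2.resize(im[220:280,320:380],(390,390),interpolation=2)]))
E
```

```text
knob [ 568.3 -189.8  114. ] pin [ 540.8 -264.9   88.8] dist 79.93677692333961 flange c [ 557.2 -225.6   24. ]
pump +y dir 69.91110973402716 flange dir 72.10004035271511
knob from flange [ 570.23730343 -189.91857568] pin [ 541.04170774 -269.74724967]
hub [582.7 153.5  90. ] tip [603.3  65.4  89. ] 90.39112060021252 -76.8475594729299
block c [581.4 151.4  57. ] [np.float64(98.0), np.float64(128.0), np.float64(100.0), np.float64(129.0)]
block -y dir -81.48328458019222
(398, 208) [ 571.2 -177.1  116.8]
(402, 210) [ 567.1 -187.   113.5]
(406, 212) [ 562.5 -196.   114.5]
(402, 206) [ 576.1 -186.5  116.2]
knob [269.8 168.8]
pin [260.4 159.9]
hub [359.6 239.2]
tip [327.8 226.3]
```

View pics/c2.png

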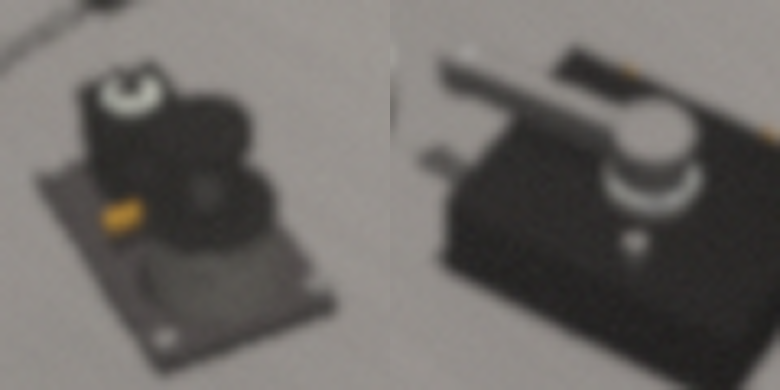

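Knob at about (569,-190), and the pin head at about (541,-268), roughly 80–89 mm high. The hub is at (582,153) with the lever pointing at -77°. The scene view agrees. I'll close the fingers, square the tool up and move over the knob.

drive_tool([
  [0, 0, 0, 0, 0, 0, 0.1062],
  [0, 0, 0, 0, 0, 0, 0.1062],
  [0, 0, 0, 0, 0, 0, 0.1062],
  [0, 26, -29, 0, 0, 0, 0],
  [0, 26, -29, 0, 0, 0, 0],
  [0, 26, -29, 0, 0, 0, 0],
  [0, 26, -29, 0, 0, 0, 0],
  [0, 26, -29, 0, 0, 0, 0],
  [0, 26, -29, 0, 0, 0, 0],
  [0, 26, -29, 0, 0, 0, 0],
  [0, 26, -29, 0, 0, 0, 0],
  [0, 26, -29, 0, 0, 0, 0],
  [0, 26, -29, 0, 0, 0, 0],
  [0, 26, -29, 0, 0, 0, 0],
  [0, 26, -29, 0, 0, 0, 0],
  [0, 0, 0, 0, 0, 0, 0],
  [0, 0, 0, 0, 0, 0, 0],
], squeeze=10)

```text
clock: 1.8
eef_pos: [507.9, -245.0, 219.1]
orientation: [-180.0, 0.0, 0.1]
wrist_force: [-1.5, -0.1, -0.0]
grip_width: 0.1
gripper_force: 0.0
```

```bash
python3 - <<'E'
from h import *
d=snap('wrist','w1');s=d['s'];print(s['clock'],s['eef_pos'],s['orientation'],s['grip_width'],d['fovy'],d['cx'],d['cy'],np.round(d['mount'],3).tolist())
E
```

```text
1.8 [ 507.86450776 -244.95117183  219.05814127] [-1.79981560e+02  4.21291572e-02  9.53710388e-02] 0.1433242329923606 59.38260389180422 321.8624772921686 204.565241363416 [[0.0, -0.965, -0.262, 74.74], [1.0, 0.0, 0.001, -0.331], [-0.001, -0.262, 0.965, -163.911], [0.0, 0.0, 0.0, 1.0]]
```

View pics/w1.png

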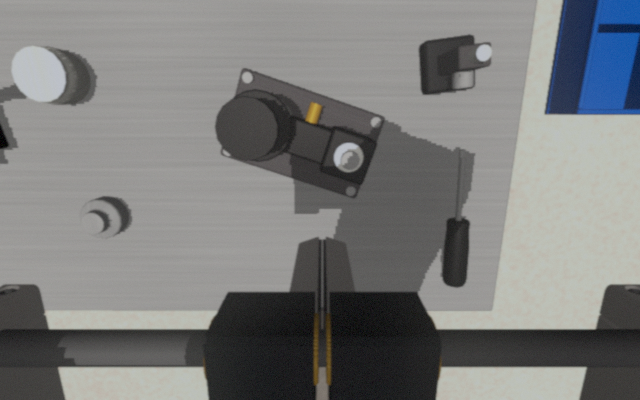

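The wrist view shows the knob's top face centred at about (249,127), the pin head at about (349,155), and the driver and probe well away.

```bash
cat >> h.py <<'E'
from scipy.spatial.transform import Rotation as Ro
def wr(d):
    s=d['s'];T=np.eye(4);T[:3,:3]=Ro.from_euler('xyz',s['orientation'],degrees=True).as_matrix();T[:3,3]=s['eef_pos']
    M=T@np.array(d['mount']);d['R']=M[:3,:3].T;d['t']=-M[:3,:3].T@M[:3,3];return d
E
python3 - <<'E'
from h import *
d=wr(load('w1'))
print('knob',atz(d,249,127,114),world(d,249,127))
print('pin',world(d,348,153),world(d,349,155),world(d,349,158))
# knob circle from depth
v,u=np.mgrid[85:170,205:290];P=np.array([world(d,a,b,0) for a,b in zip(u.ravel(),v.ravel())])
m=P[:,2]>108;q=P[m];c,r=cv2.minEnclosingCircle(q[:,:2].astype(np.float32));print(q.mean(0),c,r,np.median(q[:,2]))
v,u=np.mgrid[130:180,325:375];P=np.array([world(d,a,b,0) for a,b in zip(u.ravel(),v.ravel())])
m=P[:,2]>75;print('pin head',m.sum(),P[m].mean(0),np.percentile(P[m][:,2],[5,50,95]))
E
```

```text
knob [ 569.67795748 -190.06662287  114.        ] [ 569.60575557 -189.76511033  112.51178657]
pin [ 547.64697932 -266.39637984   91.02282372] [ 545.94462355 -267.29281369   90.63480043] [ 543.48612607 -267.32712216   90.90895896]
[ 568.88877575 -187.56389585  112.62507793] (568.2054443359375, -187.35818481445312) 23.979429244995117 112.640958551099
pin head 276 [ 541.82427682 -267.66523946   90.6798555 ] [89.47911676 90.71169883 91.92539739]
```

Knob axis at (569,-189), top 113 mm, with a fitted radius of 24 mm as expected. The pin is about 12 mm out. Next I'll move over the knob and down to a hover.

drive_tool([
  [0, 31, -28, 0, 0, 0, 0],
  [0, 30, -28, 0, 0, 0, 0],
  [0, 0, 0, 40, 0, 0, 0],
  [0, 0, 0, 39, 0, 0, 0],
  [0, 0, 0, 8, 0, 0, 0],
  [0, 0, 0, 8, 0, 0, 0],
  [0, 0, 0, 8, 0, 0, 0],
  [0, 0, 0, 8, 0, 0, 0],
  [0, 0, 0, 3, 0, 0, 0],
  [0, 0, 0, 2, 0, 0, 0],
  [0, 0, 0, 0, 0, 0, 0],
  [0, 0, 0, 0, 0, 0, 0],
])

```text
clock: 3.05
eef_pos: [568.8, -190.7, 105.7]
orientation: [179.9, -0.1, -0.1]
wrist_force: [-7.8, 1.8, 11.9]
grip_width: 0.6
gripper_force: 5.7
```

drive_tool([
  [0, 0, 0, 2, 0, 0, 0],
  [0, 0, 0, 2, 0, 0, 0],
  [0, 0, 0, 0, 0, 0, 0],
])

```text
clock: 3.35
eef_pos: [569.1, -190.7, 103.9]
orientation: [179.9, -0.1, -0.1]
wrist_force: [-21.4, 4.4, 45.7]
grip_width: 0.4
gripper_force: 22.5
```

On the stop (45 N). I'll let the plunger rise and repeat the stroke.

drive_tool([
  [0, 0, 0, -12, 0, 0, 0],
  [0, 0, 0, -12, 0, 0, 0],
  [0, 0, 0, -12, 0, 0, 0],
  [0, 0, 0, 0, 0, 0, 0],
  [0, 0, 0, 0, 0, 0, 0],
  [0, 0, 0, 9, 0, 0, 0],
  [0, 0, 0, 9, 0, 0, 0],
  [0, 0, 0, 9, 0, 0, 0],
  [0, 0, 0, 6, 0, 0, 0],
  [0, 0, 0, 2, 0, 0, 0],
  [0, 0, 0, 0, 0, 0, 0],
  [0, 0, 0, 0, 0, 0, 0],
])

```text
clock: 4.55
eef_pos: [569.7, -189.8, 103.6]
orientation: [179.9, -0.1, 0.0]
wrist_force: [-21.5, 4.9, 67.4]
grip_width: 0.3
gripper_force: 34.1
```

drive_tool([
  [0, 0, 0, -12, 0, 0, 0],
  [0, 0, 0, -12, 0, 0, 0],
  [0, 0, 0, -12, 0, 0, 0],
  [0, 0, 0, 0, 0, 0, 0],
  [0, 0, 0, 0, 0, 0, 0],
  [0, 0, 0, 9, 0, 0, 0],
  [0, 0, 0, 9, 0, 0, 0],
  [0, 0, 0, 9, 0, 0, 0],
  [0, 0, 0, 6, 0, 0, 0],
  [0, 0, 0, 3, 0, 0, 0],
  [0, 0, 0, 0, 0, 0, 0],
  [0, 0, 0, 0, 0, 0, 0],
])

```text
clock: 5.75
eef_pos: [569.3, -189.5, 103.6]
orientation: [179.9, -0.1, 0.0]
wrist_force: [-25.6, 7.4, 72.7]
grip_width: 0.9
gripper_force: 36.2
```

drive_tool([
  [0, 0, 0, -12, 0, 0, 0],
  [0, 0, 0, -12, 0, 0, 0],
  [0, 0, 0, -12, 0, 0, 0],
  [0, 0, 0, 0, 0, 0, 0],
  [0, 0, 0, 0, 0, 0, 0],
  [0, 0, 0, 9, 0, 0, 0],
  [0, 0, 0, 9, 0, 0, 0],
  [0, 0, 0, 9, 0, 0, 0],
  [0, 0, 0, 6, 0, 0, 0],
  [0, 0, 0, 3, 0, 0, 0],
  [0, 0, 0, 0, 0, 0, 0],
  [0, 0, 0, 0, 0, 0, 0],
])

```text
clock: 6.95
eef_pos: [569.4, -189.5, 103.6]
orientation: [179.9, -0.1, 0.0]
wrist_force: [-23.6, 7.7, 71.8]
grip_width: 0.4
gripper_force: 36.2
```

drive_tool([
  [0, 0, 0, -12, 0, 0, 0],
  [0, 0, 0, -12, 0, 0, 0],
  [0, 0, 0, -12, 0, 0, 0],
  [0, 0, 0, -25, 0, 0, 0],
  [0, 0, 0, -25, 0, 0, 0],
  [0, 0, 0, 0, 0, 0, 0],
  [0, 0, 0, 0, 0, 0, 0],
])

```text
clock: 7.65
eef_pos: [568.5, -189.4, 185.5]
orientation: [-180.0, 0.0, 0.0]
wrist_force: [-0.7, -0.6, -0.6]
grip_width: 0.3
gripper_force: 0.0
```

```bash
python3 - <<'E'
from h import *
d=snap('top','top2');print(d['s']['clock'],d['s']['eef_pos'])
w=wr(snap('wrist','w2'))
cv2.imwrite('pics/w2.png',w['frame'][:,:,::-1])
for n,dd in(('top',d),('wrist',w)):
  v,u=np.mgrid[0:400:1,0:640:1];z=dd['depth'];f=200/np.tan(np.radians(dd['fovy'])/2)
  C=np.stack([(u-dd['cx'])/f*z,(v-dd['cy'])/f*z,z],-1).reshape(-1,3);P=(C-np.array(dd['t']))@np.array(dd['R'])
  m=(abs(P[:,0]-541)<14)&(abs(P[:,1]+267.5)<14)&(P[:,2]>62)&(P[:,2]<130)&(z.ravel()>0)
  print(n,m.sum(),np.percentile(P[m],[5,50,90,97],axis=0).round(1).tolist() if m.any() else '')
E
```

```text
7.65 [ 568.50662838 -189.36543868  185.5423998 ]
top 0 
wrist 1400 [[530.7, -278.4, 68.4], [544.4, -265.1, 71.5], [551.5, -257.1, 118.0], [554.0, -254.7, 118.6]]
```

View pics/w2.png

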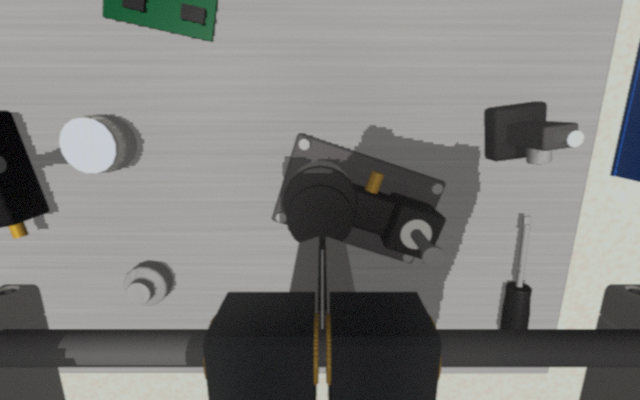

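The pin head is now at about 118–119 mm, so fully out, and the knob is up and clear. I'll move to the robot side of the lever and look at it.

drive_tool([
  [0, -9, -35, 0, 0, 0, 0],
  [0, -9, -35, 0, 0, 0, 0],
  [0, -9, -35, 0, 0, 0, 0],
  [0, -9, -35, 0, 0, 0, 0],
  [0, -9, -35, 0, 0, 0, 0],
  [0, -9, -35, 0, 0, 0, 0],
  [0, -9, -35, 0, 0, 0, 0],
  [0, -9, -35, 0, 0, 0, 0],
  [0, 0, 0, 0, 0, 0, 0],
  [0, 0, 0, 0, 0, 0, 0],
])

```text
clock: 8.75
eef_pos: [496.3, 90.8, 185.6]
orientation: [180.0, 0.1, 0.1]
wrist_force: [0.4, -0.5, 0.1]
grip_width: 0.5
gripper_force: 0.0
```

```bash
python3 - <<'E'
from h import *
w=snap('wrist','w3');print(w['s']['clock'],w['s']['eef_pos'],w['s']['orientation'])
E
```

```text
8.75 [496.28575799  90.82005663 185.62514872] [1.79993524e+02 7.69840862e-02 9.22973197e-02]
```

View pics/w3.png

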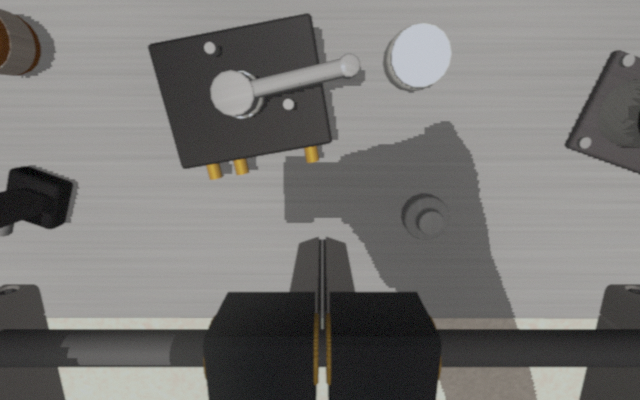

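The wrist view shows the hub top at (234,92) and the lever's end at (349,65), with no obstruction between the fingers and the lever's near side.

```bash
python3 - <<'E'
from h import *
d=wr(load('w3'))
print(world(d,234,92),world(d,348,65),world(d,300,77),world(d,200,140))
h=atz(d,234,92,90);t=atz(d,349,65,89);print(h,t,np.hypot(*(t-h)[:2]),np.degrees(np.arctan2(*(t-h)[[1,0]])))
H=(h[:2]+[582.5,152.5])/2;print('H',H)
for a in(-76,-60,-40,-20,0,9):
  r=np.radians(a);u=np.array([np.cos(r),np.sin(r)]);n=np.array([u[1],-u[0]])
  for off in(18.5,):print(a,(H+62*u+off*n).round(1))
E
```

```text
[582.65689722 153.32956149  88.76759652] [600.89715664  72.85711642  87.01462276] [592.83026388 106.49205887  88.01499344] [546.19494501 191.8941588   55.15060913]
[582.60294881 153.03624985  90.        ] [600.67424247  72.30224512  89.        ] 82.73180268394199 -77.38303193291215
H [582.55147441 152.76812493]
-76 [579.6  88.1]
-60 [597.5  89.8]
-40 [618.2  98.7]
-20 [634.5 114.2]
0 [644.6 134.3]
9 [646.7 144.2]
```

drive_tool([
  [0, 30, 0, 20, 0, 0, 0],
  [0, 30, 0, 20, 0, 0, 0],
  [0, 0, 0, 21, 0, 0, 0],
  [0, 0, 0, 21, 0, 0, 0],
  [0, 0, 0, 21, 0, 0, 0],
  [0, 0, 0, 0, 0, 0, 0],
  [0, 0, 0, 0, 0, 0, 0],
])

```text
clock: 9.5
eef_pos: [556.8, 89.7, 83.5]
orientation: [180.0, 0.0, -0.1]
wrist_force: [0.9, 0.4, 0.3]
grip_width: 0.6
gripper_force: 0.0
```

drive_tool([
  [0, 10, 0, 0, 0, 0, 0],
  [0, 10, 0, 0, 0, 0, 0],
  [0, 10, 0, 0, 0, 0, 0],
  [0, 10, 0, 0, 0, 0, 0],
  [0, 10, -4, 0, 0, 0, 0],
  [0, 10, -5, 0, 0, 0, 0],
  [0, 8, -7, 0, 0, 0, 0],
  [0, 8, -7, 0, 0, 0, 0],
  [0, 6, -9, 0, 0, 0, 0],
  [0, 5, -9, 0, 0, 0, 0],
  [0, 0, 0, 0, 0, 0, 0],
  [0, 0, 0, 0, 0, 0, 0],
])

```text
clock: 10.7
eef_pos: [643.7, 132.0, 83.4]
orientation: [-180.0, -0.0, 0.0]
wrist_force: [-0.9, 0.9, -0.9]
grip_width: 0.3
gripper_force: 0.0
```

Now push slowly in +y onto the stop.

drive_tool([
  [0, 0, -4, 0, 0, 0, 0],
  [0, 0, -4, 0, 0, 0, 0],
  [0, 0, -3, 0, 0, 0, 0],
  [0, 0, -2, 0, 0, 0, 0],
  [0, 0, 0, 0, 0, 0, 0],
  [0, 0, 0, 0, 0, 0, 0],
])

```text
clock: 11.3
eef_pos: [643.5, 144.7, 83.4]
orientation: [-180.0, 0.0, 0.0]
wrist_force: [0.8, 0.1, 0.6]
grip_width: 0.7
gripper_force: 0.0
```

drive_tool([
  [0, 0, -2, 0, 0, 0, 0],
  [0, 0, -2, 0, 0, 0, 0],
  [0, 0, -2, 0, 0, 0, 0],
  [0, 0, 0, 0, 0, 0, 0],
  [0, 0, 0, 0, 0, 0, 0],
])

```text
clock: 11.8
eef_pos: [643.6, 146.5, 83.2]
orientation: [179.7, 0.1, -0.1]
wrist_force: [-4.4, -18.0, 6.4]
grip_width: 0.3
gripper_force: 8.8
```

The stop is firm at 18 N, about where predicted. I'll back off, lift clear and check.

drive_tool([
  [0, 0, 0, 0, 0, 0, 0],
  [0, 0, 10, 0, 0, 0, 0],
  [0, 0, 15, 0, 0, 0, 0],
  [0, 0, 15, 0, 0, 0, 0],
  [0, 0, 0, -40, 0, 0, 0],
  [0, 0, 0, -40, 0, 0, 0],
  [0, -40, 0, -20, 0, 0, 0],
  [0, -40, 0, 0, 0, 0, 0],
  [0, -40, 0, 0, 0, 0, 0],
  [0, -40, 0, 0, 0, 0, 0],
  [0, 0, 0, 0, 0, 0, 0],
  [0, 0, 0, 0, 0, 0, 0],
  [0, 0, 0, 0, 0, 0, 0],
])

```text
clock: 13.1
eef_pos: [484.7, 110.1, 183.7]
orientation: [-180.0, -0.0, -0.0]
wrist_force: [0.3, -0.1, 0.0]
grip_width: 0.6
gripper_force: 0.0
```

```bash
python3 - <<'E'
from h import *
w=snap('wrist','w4');print(w['s']['clock'],w['s']['eef_pos'],w['s']['wrist_force'])
t=snap('top','top3')
cv2.imwrite('pics/c4.png',np.vstack([w['frame'][:,:,::-1][:240],cv2.resize(t['frame'][:,:,::-1][120:300,145:500],(640,324))]))
E
```

```text
13.1 [484.65859667 110.12362005 183.66276586] [ 0.32251554 -0.06137466  0.00982574]
```

View pics/c4.png

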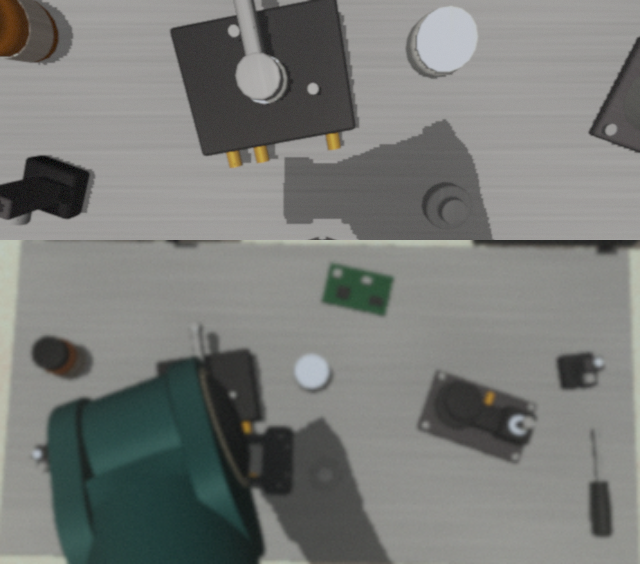

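The lever now points along the block's +x, parallel to its sides, the pin is out and nothing else has moved. I'm handing the job in.

```bash
python3 -c "
from bench import arm
print(arm.finish_job())"
```

```text
the job is handed in; nothing more can be done
None
```

I handed the job in at about 13 s of the 58 s allowed: four full strokes brought the pin fully out (head measured at 118–119 mm), the lever was then pushed onto its shut stop, and nothing else looked moved; no verdict was returned.

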